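# Unstack the pharmacy delivery into the counter trays

## Task

Take the delivery pile apart from the top down, one thing at a time, leaving the rest of the pile standing where it is: the jar goes into the round dish, the small square carton into the square tray, the metal tin into the middle-sized tray and the long carton into the long tray. Keep everything upright, set each thing down gently so that it lies flat on the floor of its tray inside the rim, and leave the mug and the tape roll alone.

Things in the scene. Friction and masses are not known exactly. Their poses are not given: they have to be found in the camera images.
- jar: small round amber pill jar with white cap, on top of the pile: body 46 mm diameter up to 50 mm height, cap 40 mm diameter, total height 66 mm, about 100 g. Origin: centre of its underside, z up along its axis. Its place is the round dish.
- square_carton: small white square carton, 56 x 56 mm and 42 mm tall, about 120 g, second from the top of the pile, under the jar. Origin: centre of its underside; x and y along its sides, z up. Its place is the square tray.
- tin: flat bare-metal instrument tin, closed, 52 mm (body x) x 110 mm (body y) and 36 mm tall, about 200 g, under the square carton. Origin: centre of its underside, z up. Its place is the middle-sized tray, either way round.
- long_carton: long brown cardboard carton, closed and stiff, 52 mm (body x) x 150 mm (body y) and 46 mm tall, about 250 g, bottom of the pile, lying on the counter. Origin: centre of its underside, z up. Its place is the long tray, either way round. The pile's members are loosely laid on each other, each turned and shifted a little on the one below.
- round_dish: shallow open round plastic dish, white inside with a grey rim, fixed to the counter, inside 72 mm diameter, outside 80 mm. Origin: centre of its underside, on the counter; z up. Inner floor (white) 4 mm above the origin, rim top 12 mm above the origin.
- tray_square: square tray, the smallest of three rectangular ones: shallow open plastic tray, white inside with a grey rim, fixed to the counter, inside 82 x 82 mm (body x by body y), walls 4 mm thick, outside 90 x 90 mm. Origin: centre of its underside, on the counter; z up. Inner floor (white) 4 mm above the origin, rim top 12 mm above the origin.
- tray_middle: middle-sized oblong tray: shallow open plastic tray, white inside with a grey rim, fixed to the counter, inside 78 x 136 mm (body x by body y), walls 4 mm thick, outside 86 x 144 mm. Origin: centre of its underside, on the counter; z up. Inner floor (white) 4 mm above the origin, rim top 12 mm above the origin.
- tray_long: long tray, the largest: shallow open plastic tray, white inside with a grey rim, fixed to the counter, inside 78 x 176 mm (body x by body y), walls 4 mm thick, outside 86 x 184 mm. Origin: centre of its underside, on the counter; z up. Inner floor (white) 4 mm above the origin, rim top 12 mm above the origin.
- mug: blue ceramic mug standing on the counter, 80 mm diameter, 90 mm tall, loose, handle at body +y. Origin: centre of its underside. A bystander: leave it alone.
- tape_roll: roll of brown packing tape on a cardboard core lying flat on the counter, 100 mm diameter, 76 mm hole, 48 mm tall, loose. Origin: centre of its underside. A bystander: leave it alone.
Mind the look-alikes: they are no part of the job. Leave any yellow look-alike of the long_carton alone.

How it is judged:
On the way, in this order (a step that is already met when the one before it is completed fails the run):
1. the jar rests flat inside the round dish, released (horizontal distance between jar and round_dish below 0.02 m and z of jar in the frame of round_dish between 0.002 and 0.007 m and angle between jar's own z axis and vertical below 0.08 rad and linear speed of jar below 0.02 m/s and angular speed of jar below 0.2 rad/s and contact force between the fingers and jar below 0.1 N), for 0.2 s.
2. the square carton rests flat inside the square tray, released (horizontal distance between square_carton and tray_square below 0.02 m and z of square_carton in the frame of tray_square between 0.002 and 0.007 m and angle between square_carton's own z axis and vertical below 0.08 rad and linear speed of square_carton below 0.02 m/s and angular speed of square_carton below 0.2 rad/s and contact force between the fingers and square_carton below 0.1 N), for 0.2 s.
3. the tin rests flat inside the middle-sized tray, released (horizontal distance between tin and tray_middle below 0.02 m and z of tin in the frame of tray_middle between 0.002 and 0.007 m and angle between tin's own z axis and vertical below 0.08 rad and linear speed of tin below 0.02 m/s and angular speed of tin below 0.2 rad/s and contact force between the fingers and tin below 0.1 N), for 0.2 s.
4. the long carton rests flat inside the long tray, released (horizontal distance between long_carton and tray_long below 0.02 m and z of long_carton in the frame of tray_long between 0.002 and 0.007 m and angle between long_carton's own z axis and vertical below 0.08 rad and linear speed of long_carton below 0.02 m/s and angular speed of long_carton below 0.2 rad/s and contact force between the fingers and long_carton below 0.1 N), for 0.2 s.
At the end, for the whole second after the job is handed in: Jar in the round dish, square carton in the square tray, tin in the middle-sized tray, long carton in the long tray: centres within 20 mm, undersides 2 to 7 mm above the trays' undersides (on the 4 mm floor, not on a rim), upright within 0.08 rad, at rest, released (all of step 1 and all of step 2 and all of step 3 and all of step 4); the robot touches nothing.
It fails at once if a lower thing of the pile is shifted more than 30 mm before the one above it is in its place ((distance of square_carton from where it was at the start of the episode above 0.03 m and not (horizontal distance between jar and round_dish below 0.02 m and z of jar in the frame of round_dish between 0.002 and 0.007 m and angle between jar's own z axis and vertical below 0.08 rad)) or (distance of tin from where it was at the start of the episode above 0.03 m and not (horizontal distance between square_carton and tray_square below 0.02 m and z of square_carton in the frame of tray_square between 0.002 and 0.007 m and angle between square_carton's own z axis and vertical below 0.08 rad)) or (distance of long_carton from where it was at the start of the episode above 0.03 m and not (horizontal distance between tin and tray_middle below 0.02 m and z of tin in the frame of tray_middle between 0.002 and 0.007 m and angle between tin's own z axis and vertical below 0.08 rad))).
It fails at once if one of the four things is tipped more than 0.5 rad (angle between any of jar, square_carton, tin, long_carton's own z axis and vertical above 0.5 rad).
It fails at once if a thing is dropped or slammed into its place (faster than 0.5 m/s within 30 mm above its floor) ((horizontal distance between jar and round_dish below 0.04 m and z of jar in the frame of round_dish below 0.034 m and linear speed of jar above 0.5 m/s) or (horizontal distance between square_carton and tray_square below 0.04 m and z of square_carton in the frame of tray_square below 0.034 m and linear speed of square_carton above 0.5 m/s) or (horizontal distance between tin and tray_middle below 0.04 m and z of tin in the frame of tray_middle below 0.034 m and linear speed of tin above 0.5 m/s) or (horizontal distance between long_carton and tray_long below 0.04 m and z of long_carton in the frame of tray_long below 0.034 m and linear speed of long_carton above 0.5 m/s)).
It fails at once if the mug or the tape roll is shifted more than 30 mm (distance of any of mug, tape_roll from where it was at the start of the episode above 0.03 m).
It also fails if it takes over 120 s, if anything falls off the work surface, if the arm or the gripper's body presses on something with over 40 N, if the wrist force passes 120 N, or if a joint passes its speed limit or range.

## Robot

A 6-joint arm with a two-finger parallel gripper is mounted at the origin on the work surface. World frame = base frame: x ahead of the robot, y to its left, z up, the work surface at z = 0. Lengths are in m, angles in rad, forces in N, time in s.
With the tool pointing down it reaches from about 0.275 to 0.85 m from the base axis. Payload 5.2 kg.
Tool frame: the origin (TCP) lies at the very end of the fingers, on their centre line; the grasp point (between the pads) lies r.pinch_z behind it (r.pinch_z is the distance from the TCP to the grasp point, in m); z points along the fingers, y is the line along which they close (so a half turn about z gives the same grasp; the last joint's range is limited). The gripper opens to 85 mm and grips with 20 to 120 N. Pads are 22 mm wide; open, the fingers measure 114 mm over their backs; the gripper's body (76 mm by 85 mm) begins 54 mm behind the grasp point. The pads swing forward as they close: fully open they stand 13 mm farther back than shut.
Start: joints at [-1.364, 0.259, 1.535, -0, 1.348, -0.203], TCP at [0.219, -0.504, 0.231] pointing down, gripper open.
Joint ranges: [-3.14, 3.14], [-0.91, 2.08], [0.19, 2.58], [-1.22, 4.36], [0.22, 2.71], [-3.12, 3.12]. Speed limits (rad/s): [2.57, 2.57, 3.14, 3.14, 3.14, 3.14].

## Interface

Orientations are given as a unit quaternion [w, x, y, z].
In Python, from station import r, capture, spotter gives the robot as it stands.
- The arm moves only by the tool step_arm, never from a script. Its argument "deltas" is a list that holds one entry, the list of rows, each a list of 5 numbers: the shift along the tool's x, y, z in mm, then the turn about the tool's z in rad, then the opening, from -1 (shut) to 1 (fully open). In form: [[[dx, dy, dz, twist, grip], ...]]. A call has 1 to 12 rows; each row shifts and turns the commanded pose from where the row before left it, along the tool's axes as they then stand; what a row does not reach is not made up. A row lasts 1/8 s, in which the tool goes at most 62.5 mm and 10.7 degrees, less where a joint would pass 70% of its speed; a pose out of reach is approached as far as the arm can. A call is refused whole if a number of a shift passes 62.5 or a number of a turn 0.188, either way. A call with a gripper value outside its range is refused whole. The fingers move at their own pace and stop on an object; "force" is the grip in N (left out, the last holds). Time passes only in rows, so rows that do not move let the fingers close. It gives the time, the measured TCP pose, the force, the opening and the grip force at its end, in the units of the state.
- r.get_obs(): the state, without advancing time (a new reading comes with each control period).
- capture(name): name is "scene" or "top"; returns a dict with "frame" (420x560x3 uint8, red, green, blue), "fx", "fy", "cx", "cy" (pixels), "xyz" and "orientation" of the camera in the world. Camera axes: x right, y up, looking along -z (the intrinsics and any distortion apply to the point x, -y, -z); pixel columns grow to the right and rows downward; lengths in m; the calibration is good to about 2 mm. A picture is of the moment at which its call begins. There is no depth.
- r.close_job(): hands the job in; it is judged then, once.
Trained networks look in a picture, given as the dict that the camera call returned (one of the last four; its "shot" number tells which), for a name from the list of things; names that differ only in an ending like _2 or _b are one class to them, and where a whole thing is asked for, a point or a joint stands for the part that bears it (a point fixed in the world has none). Each returns a list of dicts, best first, with "p" (0 to 1); they miss things now and then, are a little off and sometimes report something else, mostly with a low value. They report only what shows in the picture. A call takes as long as a camera call. They do not tell look-alikes from the thing itself.
- spotter.look_for(label, picture): "rect" ([left, top, width, height] in pixels, round what is visible of it).
The state is a dict: "clock": time; "joints": joint angles; "qvel": joint speeds; "effort": joint torques, N m; "position": TCP position; "tool_rot": TCP orientation; "force": force on the tool from outside, world axes, zero at the start; "moment": the same for the moment, N m; "finger_gap": finger opening in m; "grip_force": force on a finger pad.
Only numpy, scipy, OpenCV 4.12 (cv2) and the standard library are available. Lean on these libraries where they do the work, as an engineer would, in place of code of your own. Each camera call takes 0.05 s, during which the arm holds its last target. There are 200 camera calls.

## Working session

There is one attempt and no reset: what is moved stays moved. The work goes in short steps, Python scripts to look and compute and a tool call to move; the robot and the scene stay as the last step left them, time stands still between calls to the robot, and variables do not carry over. Pictures are saved under pics/ and viewed, at most 14 in all, crops included, and the job is handed in when it is done.

Besides the shell and the picture viewer there is one more tool, called after ">>>" in YAML: its name, and indented under it one key for each argument. step_arm: Moves the arm, as the interface text tells. Its arguments: {"type":"object","properties":{"deltas":{"type":"array"},"force":{"type":"number"}},"required":["deltas"]}

```bash
mkdir -p pics; ls; cat > h.py <<'E'
import numpy as np,cv2
from scipy.spatial.transform import Rotation as R
from station import r,capture,spotter
def rot(q): return R.from_quat([q[1],q[2],q[3],q[0]]).as_matrix()
def back(c,u,v,z):
    d=rot(c["orientation"])@np.array([(u-c["cx"])/c["fx"],-(v-c["cy"])/c["fy"],-1]); o=np.array(c["xyz"])
    return o+d*(z-o[2])/d[2]
def proj(c,p):
    q=(np.atleast_2d(p)-np.array(c["xyz"]))@rot(c["orientation"])
    return np.c_[c["cx"]+c["fx"]*q[:,0]/-q[:,2], c["cy"]-c["fy"]*q[:,1]/-q[:,2]]
def save(n,im,k=1): cv2.imwrite(f"pics/{n}.png",cv2.resize(im[:,:,::-1],None,fx=k,fy=k,interpolation=cv2.INTER_CUBIC))
E
python3 - <<'E'
from h import *
print(r.pinch_z,r.get_obs())
for n in("scene","top"):
    c=capture(n); save(n+"0",c["frame"],1.4)
    print(n,{k:v for k,v in c.items() if k!="frame"})
    np.save(n+"0.npy",c,allow_pickle=True)
    for l in "jar square_carton tin long_carton round_dish tray_square tray_middle tray_long mug tape_roll".split():
        print(l,[(np.round(d["rect"]).astype(int).tolist(),round(d["p"],2)) for d in spotter.look_for(l,c)[:3]])
E
```

```text
pics
0.0187 {'clock': 0.0, 'joints': array([-1.36378509e+00,  2.59367417e-01,  1.53608515e+00, -5.12640737e-06,
        1.34799398e+00, -2.02760215e-01]), 'qvel': array([-0.00023775,  0.00119721,  0.00133993,  0.00038368,  0.00091941,
       -0.00072283]), 'effort': array([-4.49713061e-04, -4.46035659e+01, -2.90564811e+01, -5.81491040e-04,
        1.18303570e-02,  1.17673647e-06]), 'position': array([ 0.21904939, -0.50392357,  0.23046072]), 'tool_rot': array([-9.26941767e-04,  9.79083705e-01,  2.03455745e-01, -4.46955299e-06]), 'force': array([ 1.00985025, -0.3979342 , -0.66987173]), 'moment': array([ 0.03858661, -0.01942236,  0.01080384]), 'grip_force': 0.0, 'finger_gap': 0.08514009489739473}
scene {'fx': 464.6992489156276, 'fy': 464.6992489156276, 'cx': 277.5663829436487, 'cy': 215.6016959925554, 'xyz': array([ 1.29470908, -0.31562333,  0.87089866]), 'orientation': array([0.7573503 , 0.33550697, 0.22280606, 0.51401658]), 'shot': 1}
jar [([338, 197, 20, 33], 0.58)]
square_carton [([333, 215, 28, 30], 0.65)]
tin [([322, 225, 52, 28], 0.87), ([318, 232, 63, 36], 0.39)]
long_carton [([
[... 357 characters left out ...]
2.8120956481846, 'cx': 276.61112134440094, 'cy': 202.50980155679696, 'xyz': array([0.41809958, 0.00253413, 1.37843916]), 'orientation': array([ 0.71191127,  0.02643569, -0.03086148, -0.70109276]), 'shot': 2}
jar [([206, 147, 19, 22], 0.58)]
square_carton [([203, 148, 28, 26], 0.73)]
tin [([191, 148, 49, 27], 0.84), ([349, 213, 63, 34], 0.55)]
long_carton [([143, 61, 62, 53], 0.88), ([181, 151, 62, 29], 0.85), ([120, 285, 43, 70], 0.69)]
round_dish [([260, 219, 33, 32], 0.98)]
tray_square [([315, 147, 43, 36], 0.78)]
tray_middle [([351, 215, 61, 32], 0.89)]
tray_long [([126, 203, 81, 56], 0.83), ([318, 147, 38, 37], 0.68)]
mug [([89, 116, 51, 40], 0.81)]
tape_roll [([418, 126, 42, 46], 0.88)]
```

View pics/top0.png

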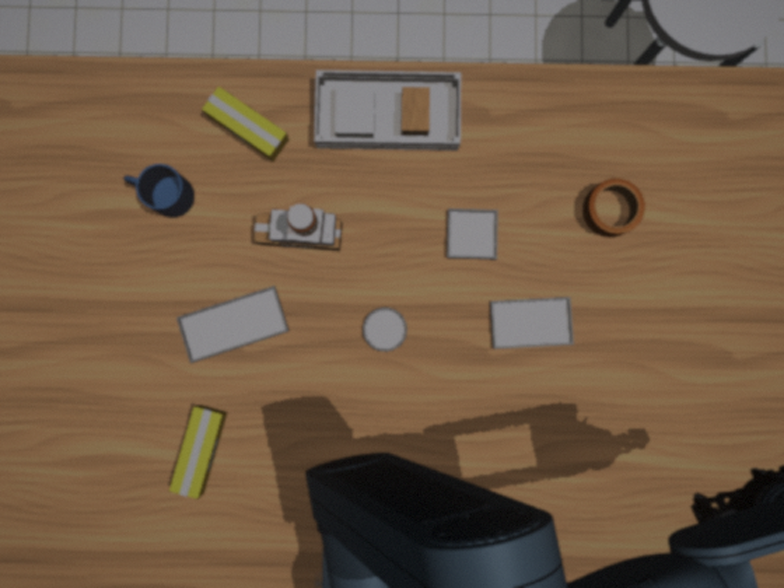

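View pics/scene0.png

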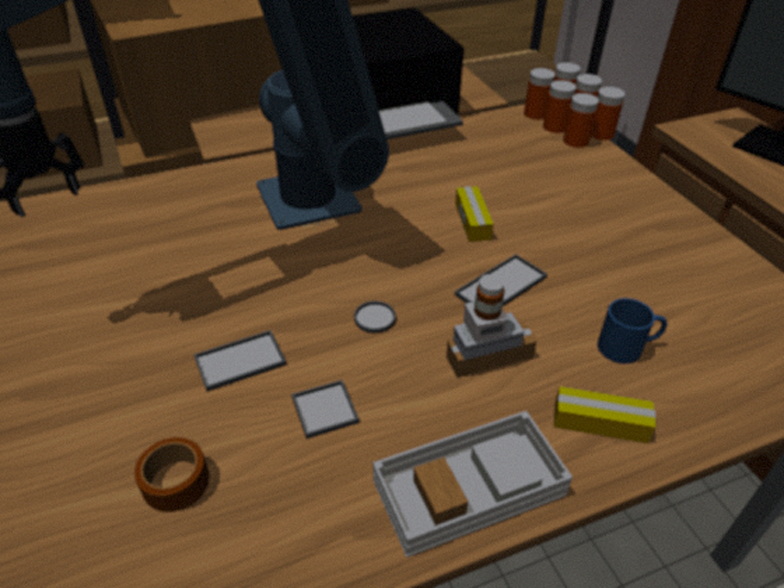

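Top view (×1.4 px): the pile stands at (300,225) with the jar cap at (302,218). The round dish is at (385,329), the square tray at (472,234), the middle tray at (531,323) and the long tray at (233,324). 

Could be taken for the things I want:
- **Long carton:** two yellow look-alikes, top (245,123) and (197,450).
- **Jar:** spare amber jars, scene (575,100).
- **Small cartons:** the rim box, top (388,110), with a white and a brown block in it.

I choose the stacked, brown-based pile. Next is a close crop of it and the tray measurement.

```bash
python3 - <<'E'
from h import *
t=np.load("top0.npy",allow_pickle=True).item(); s=np.load("scene0.npy",allow_pickle=True).item()
a=t["frame"][138:190,170:255]; b=s["frame"][190:272,310:392]
A=cv2.resize(a,(390*85//52//1,390),interpolation=cv2.INTER_CUBIC)[:,:]
A=cv2.resize(a,None,fx=4.7,fy=4.7,interpolation=cv2.INTER_CUBIC);B=cv2.resize(b,None,fx=4.7,fy=4.7,interpolation=cv2.INTER_CUBIC)
im=np.zeros((390,800,3),np.uint8);im[:A.shape[0],:A.shape[1]]=A;im[:B.shape[0],405:405+B.shape[1]]=B[:,:395]
save("pile0",im)
hsv=cv2.cvtColor(t["frame"],cv2.COLOR_RGB2HSV)
m=((hsv[:,:,1]<60)).astype(np.uint8)
cs,_=cv2.findContours(m,cv2.RETR_EXTERNAL,cv2.CHAIN_APPROX_NONE)
for n,z,q in(("dish",.012,(275,235)),("sq",.012,(337,167)),("mid",.012,(379,231)),("long",.012,(166,231))):
    for c in cs:
        if cv2.contourArea(c)>200 and cv2.pointPolygonTest(c,q,False)>0:
            p=np.array([back(t,u,v,z)[:2] for u,v in cv2.convexHull(c)[:,0]])
            rc=cv2.minAreaRect((p*1000).astype(np.float32)); M=cv2.moments(c); ce=back(t,M["m10"]/M["m00"],M["m01"]/M["m00"],z)
            print(n,np.round(rc[0],1),np.round(rc[1],1),round(rc[2],1),"centroid",ce.round(4))
E
```

```text
dish [447.2  -1.1] [76.4 76.4] 45.9 centroid [ 0.4474 -0.0006  0.012 ]
sq [ 623.4 -156. ] [89.8 89. ] 0.2 centroid [ 0.6227 -0.1567  0.012 ]
mid [ 463.3 -264.8] [ 85.4 145.1] 3.9 centroid [ 0.4632 -0.2647  0.012 ]
long [452.4 271.9] [ 85.6 183.8] 18.9 centroid [0.4522 0.2723 0.012 ]
```

View pics/pile0.png

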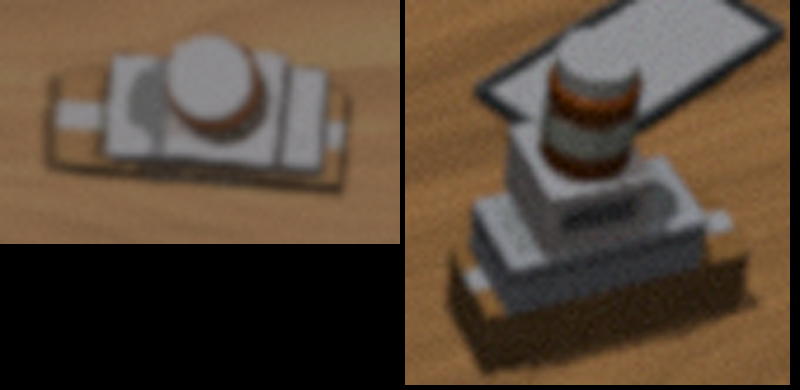

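The crop shows the pile: white-capped jar, white square carton (with label), grey tin, brown carton with white tape — the right things. Now I fit box poses from hand-picked corners and overlay them.

```bash
cat >> h.py <<'E'
from scipy.optimize import least_squares
def box(x,y,a,w,l,z0,z1):
    c,s=np.cos(a),np.sin(a); k=np.array([[-1,-1],[1,-1],[1,1],[-1,1]])*[w/2,l/2]
    p=k@np.array([[c,s],[-s,c]])+[x,y]
    return np.r_[np.c_[p,np.full(4,z0)],np.c_[p,np.full(4,z1)]]
def wire(im,c,P,col,k,o):
    q=((proj(c,P)-o+.5)*k).astype(int)
    for i,j in [(0,1),(1,2),(2,3),(3,0),(4,5),(5,6),(6,7),(7,4),(0,4),(1,5),(2,6),(3,7)]: cv2.line(im,tuple(map(int,q[i])),tuple(map(int,q[j])),col,1)
E
python3 - <<'E'
from h import *
t=np.load("top0.npy",allow_pickle=True).item(); s=np.load("scene0.npy",allow_pickle=True).item()
T=lambda X,Y:np.array([170+X/4.7-.4,138+Y/4.7-.4]); S=lambda X,Y:np.array([310+(X-405)/4.7-.4,190+Y/4.7-.4])
# corner idx: 0:(-x,-y) 1:(+x,-y) 2:(+x,+y) 3:(-x,+y); +4 top
# scene: image right = +y, near camera = +x
picks={"long":((.052,.15,0,.046),[(s,1,S(490,372)),(s,2,S(745,305)),(s,4,S(452,258)),(s,6,S(745,255)),(t,7,T(50,165)),(t,6,T(52,75)),(t,5,T(347,95)),(t,0,T(340,190))]),
"tin":((.052,.11,.046,.082),[(s,4,S(475,210)),(s,5,S(508,262)),(s,6,S(705,228)),(t,6,T(112,55)),(t,7,T(107,158)),(t,5,T(326,68)),(t,4,T(322,168))]),
"sq":((.056,.056,.082,.124),[(s,4,S(510,122)),(s,5,S(548,190)),(s,6,S(663,160)),(t,5,T(287,65)),(t,4,T(280,165))])}
ims=[cv2.resize(t["frame"][138:190,170:255],None,fx=4.7,fy=4.7,interpolation=cv2.INTER_CUBIC),cv2.resize(s["frame"][190:272,310:392],None,fx=4.7,fy=4.7,interpolation=cv2.INTER_CUBIC)]
for n,((w,l,z0,z1),L) in picks.items():
    f=lambda p:np.concatenate([proj(c,box(*p,w,l,z0,z1)[i])[0]-u for c,i,u in L])
    o=least_squares(f,[.63,.17,0],loss="soft_l1",x_scale=[.01,.01,.1]); print(n,o.x.round(4),f(o.x).reshape(-1,2).round(1).tolist())
    P=box(*o.x,w,l,z0,z1); col={"long":(255,0,0),"tin":(0,255,0),"sq":(0,0,255)}[n]
    wire(ims[0],t,P,col,4.7,[170,138]); wire(ims[1],s,P,col,4.7,[310,190])
a=np.linspace(0,6.28,40)
# jar cap: top rim ellipse
f=lambda p:np.concatenate([proj(t,[[*p,.190]])[0]-T(210,78),proj(s,[[*p,.190]])[0]-S(597,55)])
o=least_squares(f,[.63,.17],x_scale=.01);print("jar",o.x.round(4),f(o.x).round(1))
for im,c,of in((ims[0],t,[170,138]),(ims[1],s,[310,190])):
  for z,rr in((.19,.02),(.124,.023)):
    q=((proj(c,np.c_[o.x[0]+rr*np.cos(a),o.x[1]+rr*np.sin(a),0*a+z])-of+.5)*4.7).astype(np.int32); cv2.polylines(im,[q],True,(255,0,255),1)
im=np.zeros((390,800,3),np.uint8);im[:ims[0].shape[0],:ims[0].shape[1]]=ims[0];im[:385,405:800]=ims[1][:385,:395]
save("fit0",im)
E
```

```text
long [ 0.619   0.1589 -0.0309] [[-1.0, 1.1], [-1.6, 0.2], [-0.2, -2.0], [1.3, -1.8], [-0.2, 0.5], [0.6, -1.2], [-1.7, -2.6], [-0.2, 0.3]]
tin [ 0.6211  0.1438 -0.0408] [[-1.8, -2.1], [0.0, 1.6], [-0.1, -2.1], [0.1, -0.1], [-0.3, -0.6], [0.1, -0.3], [-0.4, -0.2]]
sq [ 0.6133  0.1369 -0.0155] [[-2.1, -0.2], [0.4, 0.7], [-2.5, 1.2], [-1.6, -1.2], [-1.1, 1.3]]
jar [0.6208 0.1358] [-0.3 -0.5 -0.4 -0.5]Traceback (most recent call last):
  File "<stdin>", line 22, in <module>
ValueError: could not broadcast input array from shape (385,385,3) into shape (385,395,3)
```

```bash
cat >> h.py <<'E'
def overlay(n,cams,wins,boxes,circs,k=4.7):
    out=[]
    for c,(u0,v0,u1,v1) in zip(cams,wins):
        im=cv2.resize(c["frame"][v0:v1,u0:u1],None,fx=k,fy=k,interpolation=cv2.INTER_CUBIC)
        for B,col in boxes: wire(im,c,box(*B),col,k,[u0,v0])
        a=np.linspace(0,6.28,40)
        for x,y,z,rr in circs:
            q=((proj(c,np.c_[x+rr*np.cos(a),y+rr*np.sin(a),0*a+z])-[u0,v0]+.5)*k).astype(np.int32); cv2.polylines(im,[q],True,(255,0,255),1)
        out.append(im)
    H=max(i.shape[0] for i in out)
    save(n,np.hstack([np.pad(i,((0,H-i.shape[0]),(0,0),(0,0))) for i in out]))
E
python3 - <<'E'
from h import *
t=np.load("top0.npy",allow_pickle=True).item(); s=np.load("scene0.npy",allow_pickle=True).item()
overlay("fit0",[t,s],[(170,138,255,190),(310,190,392,272)],[((.619,.1589,-.031,.052,.15,0,.046),(255,0,0)),((.6211,.1438,-.041,.052,.11,.046,.082),(0,255,0)),((.6133,.1369,-.0155,.056,.056,.082,.124),(0,0,255))],[(.6208,.1358,.19,.02),(.6208,.1358,.124,.023)])
E
```

```text
(no output)
```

View pics/fit0.png

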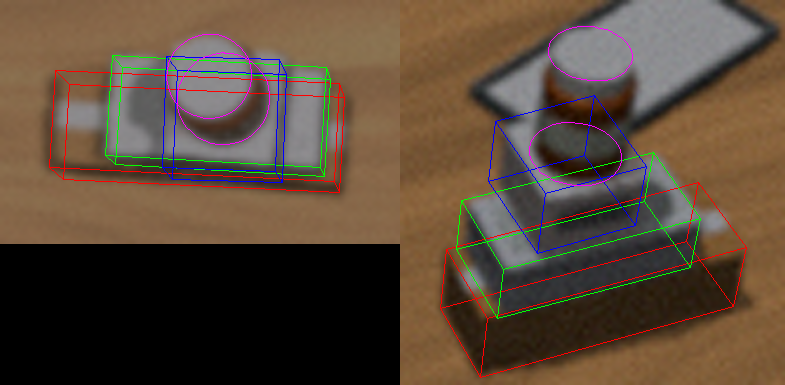

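The overlay puts the jar cap within about 1 px in both views. The boxes agree to about 2 px in the scene view, roughly 4 mm, which is well within the 14 mm of finger clearance per side. I'll move above the jar first: turn the tool y axis onto world x, then travel.

>>> step_arm:
  deltas:
    - [[0, 0, -10, -0.166, 1], [0, 0, -10, -0.166, 1], [0, 0, -10, -0.166, 1], [0, 0, -10, -0.166, 1], [0, 0, -10, -0.166, 1], [0, 0, -10, -0.166, 1], [0, 0, -10, -0.166, 1], [0, 0, 0, 0, 1]]
  force: 30

```text
clock: 2.1
position: [0.2192, -0.5049, 0.3021]
tool_rot: [0.001, 0.707, 0.707, -0.0]
force: [-0.5, -0.4, -0.5]
finger_gap: 0.0852
grip_force: 0.0
```

>>> step_arm:
  deltas:
    - [[49, 31, 0, 0, 1], [49, 31, 0, 0, 1], [49, 31, 0, 0, 1], [49, 31, 0, 0, 1], [49, 31, 0, 0, 1], [49, 31, 0, 0, 1], [49, 31, 0, 0, 1], [49, 31, 0, 0, 1], [49, 31, 0, 0, 1], [49, 31, 0, 0, 1], [49, 31, 0, 0, 1], [0, 0, 0, 0, 1]]

```text
clock: 3.6
position: [0.5605, 0.0385, 0.3]
tool_rot: [-0.001, 0.706, 0.708, 0.0]
force: [-1.2, -0.3, -1.3]
finger_gap: 0.0851
grip_force: 0.0
```

>>> step_arm:
  deltas:
    - [[49, 30, 0, 0, 1], [49, 30, 0, 0, 1], [0, 0, 0, 0, 1], [0, 0, 30, 0, 1], [0, 0, 30, 0, 1], [0, 0, 30, 0, 1], [0, 0, 20, 0, 1], [0, 0, 20, 0, 1], [0, 0, 15, 0, 1], [0, 0, 10, 0, 1], [0, 0, 5, 0, 1], [0, 0, 0, 0, 1]]

```text
clock: 5.1
position: [0.6196, 0.1328, 0.1414]
tool_rot: [0.0, 0.707, 0.707, -0.0]
force: [0.1, -0.2, -0.6]
finger_gap: 0.0852
grip_force: 0.0
```

```bash
python3 - <<'E'
from h import *
s=capture("scene"); u=[295,160,420,275]
save("grasp1",s["frame"][160:275,295:420],4.5)
E
```

```text
(no output)
```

View pics/grasp1.png

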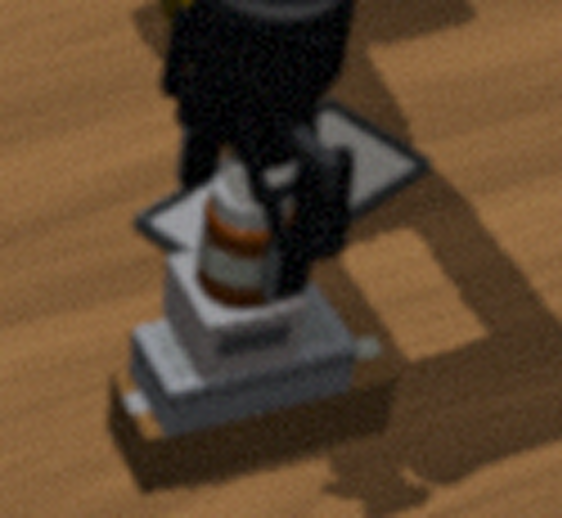

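```bash
python3 - <<'E'
from h import *
s=capture("scene"); im=cv2.resize(s["frame"][160:275,295:420],None,fx=4.5,fy=4.5,interpolation=cv2.INTER_CUBIC)
for x in(.0425,.057):
  wire(im,s,box(.6196+x,.1328,0,.001,.022,.154,.19),(255,255,0),4.5,[295,160])
wire(im,s,box(.6196-.0425,.1328,0,.001,.022,.154,.19),(0,255,255),4.5,[295,160])
wire(im,s,box(.6208,.1358,0,.046,.046,.124,.174),(255,0,255),4.5,[295,160])
save("grasp1b",im)
E
```

```text
(no output)
```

View pics/grasp1b.png

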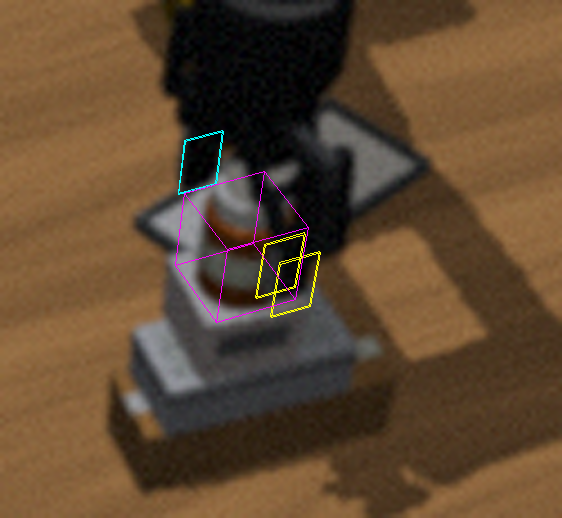

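The overlay shows the fingers straddling the jar in line with its axis: finger at (285,250), jar at (238,250), centred to within about 3 mm. Lower a little, close, then lift.

>>> step_arm:
  deltas:
    - [[0, 0, 4, 0, 1], [0, 0, 0, 0, 0.2], [0, 0, 0, 0, -0.1], [0, 0, 0, 0, -0.4], [0, 0, 0, 0, -0.6], [0, 0, 0, 0, -0.8], [0, 0, 0, 0, -0.8], [0, 0, 0, 0, -0.8]]
  force: 30

```text
clock: 6.2
position: [0.6197, 0.133, 0.1376]
tool_rot: [0.0, 0.707, 0.707, 0.0]
force: [0.4, -0.1, 3.6]
finger_gap: 0.0451
grip_force: 31.0
```

>>> step_arm:
  deltas:
    - [[0, 0, -5, 0, -0.8], [0, 0, -15, 0, -0.8], [0, 0, -20, 0, -0.8], [0, 0, -20, 0, -0.8], [-15, -20, 0, 0, -0.8], [-30, -38, 0, 0, -0.8], [-30, -38, 0, 0, -0.8], [-30, -38, 0, 0, -0.8], [-20, -26, 0, 0, -0.8], [-9, -12, 0, 0, -0.8], [0, 0, 0, 0, -0.8], [0, 0, 0, 0, -0.8]]

```text
clock: 7.7
position: [0.4488, -0.0009, 0.1977]
tool_rot: [0.0, 0.707, 0.708, 0.001]
force: [-0.1, -0.1, -2.2]
finger_gap: 0.0453
grip_force: 31.1
```

```bash
python3 - <<'E'
from h import *
print(r.get_obs()["position"])
for n in("top","scene"):
    c=capture(n); save(n+"_j",c["frame"],1)
    for l in("jar","square_carton","tin","long_carton"): print(n,l,[(np.round(d["rect"],1).tolist(),round(d["p"],2)) for d in spotter.look_for(l,c)[:3]])
E
```

```text
[ 0.44876409 -0.00091708  0.19770492]
top jar []
top square_carton [([202.0, 145.9, 28.2, 27.9], 0.95)]
top tin [([190.4, 145.9, 46.6, 31.4], 0.77)]
top long_carton [([143.6, 61.9, 64.1, 51.3], 0.91), ([181.5, 149.5, 59.5, 31.6], 0.84), ([120.5, 287.5, 42.7, 68.1], 0.6)]
scene jar [([256.0, 148.7, 21.7, 29.2], 0.76)]
scene square_carton [([329.1, 211.6, 31.0, 35.9], 0.72)]
scene tin [([320.3, 222.5, 53.3, 30.9], 0.95)]
scene long_carton [([395.7, 275.9, 70.9, 40.7], 0.9), ([325.8, 132.2, 27.5, 38.7], 0.68), ([317.5, 229.6, 67.6, 37.7], 0.58)]
```

View pics/scene_j.png

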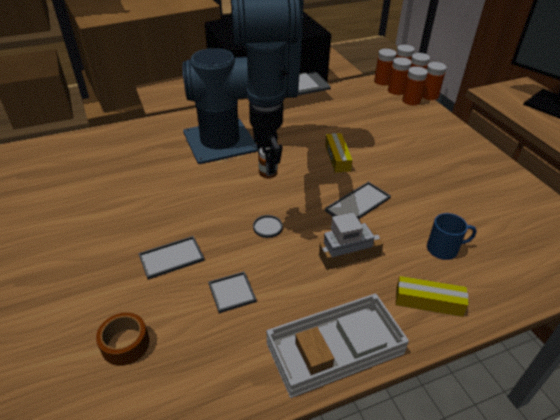

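The jar is held upright above the dish (scene (268,160)) and the pile still stands. Lower it.

>>> step_arm:
  deltas:
    - [[0, -1.5, 20, 0, -0.8], [0, 0, 35, 0, -0.8], [0, 0, 35, 0, -0.8], [0, 0, 30, 0, -0.8], [0, 0, 20, 0, -0.8], [0, 0, 12, 0, -0.8], [0, 0, 9, 0, -0.8], [0, 0, 7, 0, -0.8], [0, 0, 5, 0, -0.8], [0, 0, 3, 0, -0.8], [0, 0, 2, 0, -0.8], [0, 0, 0, 0, -0.8]]

```text
clock: 9.7
position: [0.4462, -0.0012, 0.0194]
tool_rot: [0.0, 0.707, 0.707, 0.0]
force: [-0.4, 0.4, -1.3]
finger_gap: 0.045
grip_force: 31.1
```

>>> step_arm:
  deltas:
    - [[0, 0, 1, 0, -0.8], [0, 0, 0.5, 0, -0.8], [0, 0, 0, 0, -0.8]]

```text
clock: 10.07
position: [0.4462, -0.0012, 0.0178]
tool_rot: [0.0, 0.707, 0.707, -0.0]
force: [0.8, 1.4, -0.8]
finger_gap: 0.0449
grip_force: 31.1
```

>>> step_arm:
  deltas:
    - [[0, 0, 0.7, 0, -0.8], [0, 0, 0.7, 0, -0.8], [0, 0, 0, 0, -0.8]]

```text
clock: 10.45
position: [0.4463, -0.0013, 0.0174]
tool_rot: [0.0, 0.707, 0.708, 0.0]
force: [-3.0, -1.2, 12.9]
finger_gap: 0.0456
grip_force: 31.8
```

Contact (13 N upward); open slowly, back up 150 mm.

>>> step_arm:
  deltas:
    - [[0, 0, -0.6, 0, -0.8], [0, 0, 0, 0, 0.2], [0, 0, 0, 0, 0.6], [0, 0, 0, 0, 1], [0, 0, 0, 0, 1], [0, 0, 0, 0, 1], [0, 0, -20, 0, 1], [0, 0, -30, 0, 1], [0, 0, -40, 0, 1], [0, 0, -40, 0, 1], [0, 0, -30, 0, 1], [0, 0, 0, 0, 1]]

```text
clock: 11.95
position: [0.4478, -0.0016, 0.1793]
tool_rot: [0.002, 0.707, 0.707, 0.001]
force: [0.0, -0.5, -0.3]
finger_gap: 0.0853
grip_force: 0.0
```

```bash
cat > fit.py <<'E'
from h import *
def edges(c,P,zt):
    return None
def refine(cams,x0,w,l,z0,z1,name):
    # white-carton mask free: sum of image gradient along the visible box edges, scored per camera with free shift <=2px
    G=[]
    for c in cams:
        g=cv2.GaussianBlur(cv2.cvtColor(c["frame"],cv2.COLOR_RGB2GRAY).astype(np.float32),(0,0),1)
        G.append(np.hypot(cv2.Sobel(g,cv2.CV_32F,1,0),cv2.Sobel(g,cv2.CV_32F,0,1)))
    s=np.linspace(.03,.97,40)[:,None]
    def sc(p):
        P=box(*p,w,l,z0,z1); t=0
        E=[[(4,5),(5,6),(6,7),(7,4),(4,0),(0,1),(3,0)],[(4,5),(5,6),(6,7),(7,4),(5,1)]]
        for c,g,e in zip(cams,G,E):
            for i,j in e:
                q=proj(c,P[i]*(1-s)+P[j]*s).astype(np.float32)
                t+=cv2.remap(g,q[:,0],q[:,1],cv2.INTER_LINEAR).mean()
        return t
    best=max(((sc((x0[0]+dx,x0[1]+dy,x0[2]+da)),x0[0]+dx,x0[1]+dy,x0[2]+da) for dx in np.arange(-.01,.0101,.002) for dy in np.arange(-.01,.0101,.002) for da in np.arange(-.12,.121,.02)))
    print(name,np.round(best,4)); return best[1:]
E
python3 - <<'E'
from fit import *
t=capture("top");s=capture("scene")
for l in("jar","square_carton"): print(l,[(np.round(d["rect"],1).tolist(),round(d["p"],2),back(t,d["rect"][0]+d["rect"][2]/2,d["rect"][1]+d["rect"][3]/2,.07 if l=="jar" else .124).round(4)) for d in spotter.look_for(l,t)[:2]])
b=refine([t,s],(.6133,.1369,-.0155),.056,.056,.082,.124,"sq")
b2=refine([t,s],(.6211,.1438,-.041),.052,.11,.046,.082,"tin")
b3=refine([t,s],(.619,.1589,-.031),.052,.15,0,.046,"long")
overlay("fit2",[t,s],[(170,138,255,190),(310,190,392,272)],[((*b,.056,.056,.082,.124),(0,0,255)),((*b2,.052,.11,.046,.082),(0,255,0)),((*b3,.052,.15,0,.046),(255,0,0))],[])
E
```

```text
jar []
square_carton [([202.9, 146.9, 26.0, 28.5], 0.91, array([0.6146, 0.1384, 0.124 ]))]
sq [ 1.2245605e+03  6.2130000e-01  1.3490000e-01 -1.3550000e-01]
tin [ 1.0554028e+03  6.2510000e-01  1.4580000e-01 -8.1000000e-02]
long [ 8.257495e+02  6.170000e-01  1.569000e-01 -9.100000e-02]
```

View pics/fit2.png

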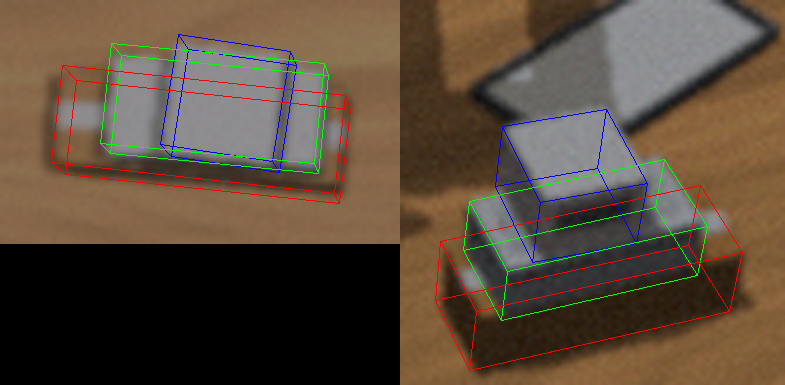

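>>> step_arm:
  deltas:
    - [[0, 0, -20, 0, 1], [40, 40, -20, 0, 1], [40, 40, 0, 0, 1], [0, 0, 0, 0, 1]]

```text
clock: 12.65
position: [0.5275, 0.0811, 0.2152]
tool_rot: [-0.001, 0.706, 0.709, -0.0]
force: [-0.4, 0.5, -0.6]
finger_gap: 0.0852
grip_force: 0.0
```

```bash
cat >> fit.py <<'E'
def one(c,p0,w,l,z,name,E=((0,1),(1,2),(2,3),(3,0)),rg=.012):
    g=cv2.GaussianBlur(cv2.cvtColor(c["frame"],cv2.COLOR_RGB2GRAY).astype(np.float32),(0,0),.7)
    gx,gy=cv2.Sobel(g,cv2.CV_32F,1,0),cv2.Sobel(g,cv2.CV_32F,0,1); s=np.linspace(.05,.95,40)[:,None]
    def sc(p):
        P=box(*p,w,l,z,z)[:4]; t=0
        for i,j in E:
            q=proj(c,P[i]*(1-s)+P[j]*s).astype(np.float32); d=q[-1]-q[0]; n=np.array([-d[1],d[0]])/np.hypot(*d)
            f=lambda a:cv2.remap(a,q[:,0],q[:,1],cv2.INTER_LINEAR)
            t+=abs((f(gx)*n[0]+f(gy)*n[1]).mean())
        return t
    L=sorted(((sc((p0[0]+a,p0[1]+b,p0[2]+d)),p0[0]+a,p0[1]+b,p0[2]+d) for a in np.arange(-rg,rg+1e-4,.002) for b in np.arange(-rg,rg+1e-4,.002) for d in np.arange(-.2,.201,.025)),reverse=True)[:8]
    print(name,np.mean(L,0).round(4),np.std(L,0).round(4)); return np.mean(L,0)[1:]
E
python3 - <<'E'
from fit import *
t=capture("top");s=capture("scene")
for n,c in(("top",t),("scene",s)):
  for l in("jar",): print(n,l,[(np.round(d["rect"],1).tolist(),round(d["p"],2)) for d in spotter.look_for(l,c)[:2]])
  one(c,(.616,.137,-.06),.056,.056,.124,n+" sq")
  one(c,(.621,.144,-.05),.052,.11,.082,n+" tin",((0,1),(2,3),(3,0)) if n=="top" else ((0,1),(1,2),(2,3)))
  one(c,(.619,.158,-.04),.052,.15,.046,n+" long",((0,1),(2,3),(3,0)) if n=="top" else ((0,1),(1,2),(2,3)))
E
```

```text
top jar [([264.3, 226.4, 17.1, 17.3], 0.57), ([349.2, 214.2, 62.5, 32.8], 0.49)]
top sq [ 1.745266e+02  6.262000e-01  1.298000e-01 -6.000000e-02] [7.061e-01 7.000e-04 7.500e-03 1.770e-02]
top tin [ 1.058695e+02  6.092000e-01  1.455000e-01 -5.310000e-02] [1.6098e+00 7.0000e-04 9.0000e-04 2.9100e-02]
top long [118.0242   0.6288   0.166   -0.2181] [0.7359 0.0016 0.     0.0195]
scene jar [([258.8, 200.9, 18.9, 32.5], 0.9)]
scene sq [ 5.280061e+02  6.208000e-01  1.370000e-01 -6.940000e-02] [4.5539e+00 1.0000e-03 0.0000e+00 3.2900e-02]
scene tin [ 4.590779e+02  6.240000e-01  1.460000e-01 -3.750000e-02] [6.2411e+00 1.0000e-03 0.0000e+00 2.8000e-02]
scene long [ 3.084678e+02  6.210000e-01  1.580000e-01 -2.750000e-02] [3.1332e+00 1.4000e-03 0.0000e+00 2.1700e-02]
```

```bash
python3 - <<'E'
from h import *
t=capture("top");s=capture("scene")
c=[.4473,-.0008]
overlay("jarchk",[t,s],[(245,205,310,265),(235,185,300,255)],[],[(.4473,-.0008,.012,.04),(.4473,-.0008,.07,.02),(.4473,-.0008,.004,.023)],k=6)
E
```

```text
(no output)
```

View pics/jarchk.png

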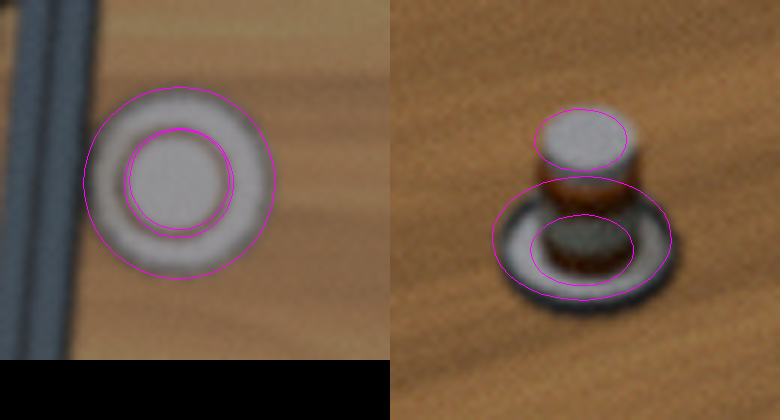

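Top view shows the jar cap at (178,180), concentric with the dish and standing upright. The scene camera's overlay lies about 1–2 px up and left of the truth, so I correct its fits by about −4 mm in x. Next I take the square carton at (0.616, 0.136).

>>> step_arm:
  deltas:
    - [[28, 44, 0, 0, 1], [27, 44, 0, 0, 1], [0, 0, 0, 0.06, 1], [0, 0, 15, 0, 1], [0, 0, 25, 0, 1], [0, 0, 25, 0, 1], [0, 0, 20, 0, 1], [0, 0, 15, 0, 1], [0, 0, 10, 0, 1], [0, 0, 5, 0, 1], [0, 0, 3, 0, 1], [0, 0, 0, 0, 1]]

```text
clock: 14.45
position: [0.6142, 0.134, 0.0993]
tool_rot: [0.0, 0.728, 0.686, 0.0]
force: [-0.3, -0.0, 0.7]
finger_gap: 0.0854
grip_force: 0.0
```

>>> step_arm:
  deltas:
    - [[0, 0, 3, 0, 1], [0, 0, 0, 0, 0.5], [0, 0, 0, 0, 0.3], [0, 0, 0, 0, 0.1], [0, 0, 0, 0, -0.2], [0, 0, 0, 0, -0.5], [0, 0, 0, 0, -0.5], [0, 0, 0, 0, -0.5]]

```text
clock: 15.45
position: [0.6145, 0.134, 0.0965]
tool_rot: [0.0, 0.728, 0.686, 0.0]
force: [1.2, 0.0, 5.0]
finger_gap: 0.0558
grip_force: 32.7
```

>>> step_arm:
  deltas:
    - [[0, 0, -5, 0, -0.5], [0, 0, -15, 0, -0.5], [0, 0, -25, 0, -0.5], [0, 0, -25, 0, -0.5], [0, 0, -20, 0, -0.5], [-20, 0, 0, 0, -0.5], [-30, 0, 0, 0, -0.5], [-30, 0, 0, 0, -0.5], [-30, 0, 0, 0, -0.5], [0, 0, 0, 0, -0.5]]

```text
clock: 16.7
position: [0.6066, 0.0209, 0.185]
tool_rot: [-0.001, 0.729, 0.685, -0.001]
force: [-0.4, 0.1, -0.6]
finger_gap: 0.0555
grip_force: 32.1
```

>>> step_arm:
  deltas:
    - [[0, 0, 0, -0.03, -0.5], [0, 0, 0, -0.03, -0.5], [-30, 4, 0, 0, -0.5], [-45, 4, 0, 0, -0.5], [-45, 4, 0, 0, -0.5], [-35, 4, 0, 0, -0.5], [-22, 0, 0, 0, -0.5], [0, 0, 0, 0, -0.5], [0, 0, 0, 0, -0.5]]

```text
clock: 17.82
position: [0.6236, -0.1514, 0.1859]
tool_rot: [-0.0, 0.706, 0.708, 0.0]
force: [0.4, -0.3, -0.9]
finger_gap: 0.0554
grip_force: 32.1
```

```bash
python3 - <<'E'
from fit import *
t=capture("top");s=capture("scene"); o=r.get_obs(); p=o["position"]; zb=p[2]-.0145
print(p.round(4), "carton base",zb)
one(s,(p[0],p[1],0),.056,.056,zb+.042,"sq held scene",((0,1),(1,2)))
for n,c,z in(("top",t,0),("scene",s,0)):
  for l in("square_carton","tin"): print(n,l,[(np.round(d["rect"],1).tolist(),round(d["p"],2)) for d in spotter.look_for(l,c)[:2]])
one(t,(.620,.144,-.05),.052,.11,.082,"top tin",rg=.016)
one(t,(.618,.158,-.04),.052,.15,.046,"top long",((0,1),(2,3),(3,0)))
one(s,(.620,.144,-.05),.052,.11,.082,"sc tin",rg=.016)
one(s,(.618,.158,-.04),.052,.15,.046,"sc long",((0,1),(1,2),(2,3)))
overlay("held2",[s],[(190,170,400,300)],[((p[0],p[1],0,.056,.056,zb,zb+.042),(0,0,255)),((.619,.144,-.04,.052,.11,.046,.082),(0,255,0)),((.617,.157,-.03,.052,.15,0,.046),(255,0,0))],[],k=3.8)
E
```

```text
[ 0.6237 -0.1512  0.1861] carton base 0.17159271370725152
sq held scene [ 2.145374e+02  6.252000e-01 -1.477000e-01 -6.300000e-03] [2.3574e+00 9.0000e-04 9.0000e-04 2.4200e-02]
top square_carton [([329.5, 144.2, 9.5, 23.1], 0.76)]
top tin []
scene square_carton [([211.3, 219.5, 33.5, 33.6], 0.84)]
scene tin [([324.1, 223.7, 49.6, 32.4], 0.98)]
top tin [ 4.844172e+02  6.210000e-01  1.440000e-01 -6.250000e-02] [1.24064e+01 1.00000e-03 0.00000e+00 2.80000e-02]
top long [ 3.050847e+02  6.268000e-01  1.670000e-01 -3.060000e-02] [3.047e+00 1.000e-03 1.000e-03 2.140e-02]
sc tin [ 5.527209e+02  6.230000e-01  1.460000e-01 -3.750000e-02] [8.1385e+00 1.0000e-03 0.0000e+00 2.8000e-02]
sc long [ 1.830175e+02  6.283000e-01  1.460000e-01 -2.119000e-01] [2.3332e+00 1.6000e-03 0.0000e+00 1.9500e-02]
```

View pics/held2.png

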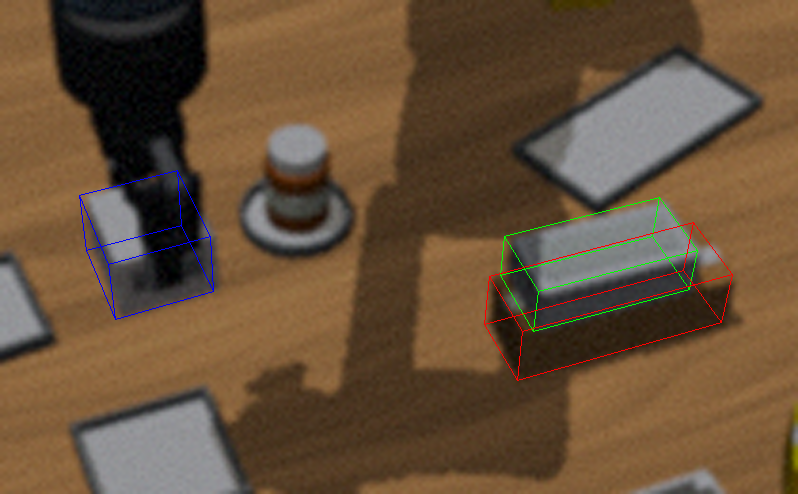

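The carton is held level above the square tray (blue wireframe matches, centre (145,245)). The tin and long carton still stand in place (520–730, 200–380). Lower the carton.

>>> step_arm:
  deltas:
    - [[-6, -1, 10, 0, -0.5], [0, 0, 30, 0, -0.5], [0, 0, 35, 0, -0.5], [0, 0, 30, 0, -0.5], [0, 0, 20, 0, -0.5], [0, 0, 14, 0, -0.5], [0, 0, 10, 0, -0.5], [0, 0, 7, 0, -0.5], [0, 0, 5, 0, -0.5], [0, 0, 3, 0, -0.5], [0, 0, 2, 0, -0.5], [0, 0, 0, 0, -0.5]]

```text
clock: 19.62
position: [0.6228, -0.1588, 0.0201]
tool_rot: [0.0, 0.707, 0.707, 0.0]
force: [-0.4, -0.8, -0.8]
finger_gap: 0.0556
grip_force: 32.1
```

>>> step_arm:
  deltas:
    - [[0, 0, 1, 0, -0.5], [0, 0, 0.5, 0, -0.5], [0, 0, 0.5, 0, -0.5], [0, 0, 0, 0, -0.5]]

```text
clock: 20.12
position: [0.6228, -0.1589, 0.0186]
tool_rot: [0.0, 0.707, 0.707, 0.0]
force: [-2.4, -0.2, 4.5]
finger_gap: 0.0558
grip_force: 32.6
```

Contact; release and rise.

>>> step_arm:
  deltas:
    - [[0, 0, 0, 0, 0], [0, 0, 0, 0, 0.4], [0, 0, 0, 0, 1], [0, 0, 0, 0, 1], [0, 0, 0, 0, 1], [0, 0, -20, 0, 1], [0, 0, -30, 0, 1], [0, 0, -40, 0, 1], [0, 0, -40, 0, 1], [40, 0, -30, 0, 1], [40, 0, 0, 0, 1], [40, 0, 0, 0, 1]]

```text
clock: 21.62
position: [0.6228, -0.0379, 0.1788]
tool_rot: [0.001, 0.707, 0.707, 0.0]
force: [0.4, -0.3, -0.6]
finger_gap: 0.0855
grip_force: 0.0
```

```bash
python3 - <<'E'
from fit import *
t=capture("top");s=capture("scene"); print(r.get_obs()["position"])
for n,c in(("top",t),("scene",s)):
  one(c,(.6228,-.156,0),.056,.056,.046,n+" sq placed")
  for l in("square_carton","jar"): print(n,l,[(np.round(d["rect"],1).tolist(),round(d["p"],2)) for d in spotter.look_for(l,c)[:2]])
one(s,(.620,.144,-.05),.052,.11,.082,"sc tin")
E
```

```text
[ 0.62218207 -0.03471406  0.17826193]
top sq placed [ 4.104892e+02  6.243000e-01 -1.628000e-01 -2.190000e-02] [1.9463e+00 9.0000e-04 1.0000e-03 2.9100e-02]
top square_carton [([327.5, 153.7, 22.0, 26.2], 0.72)]
top jar []
scene sq placed [ 6.116692e+02  6.248000e-01 -1.550000e-01  1.250000e-02] [4.5988e+00 0.0000e+00 1.0000e-03 2.8000e-02]
scene square_carton [([215.5, 267.6, 31.1, 36.1], 0.56)]
scene jar [([256.6, 203.0, 18.6, 28.9], 0.62), ([139.8, 236.9, 66.2, 42.9], 0.38)]
sc tin [ 3.202896e+02  6.232000e-01  1.458000e-01 -8.440000e-02] [5.1882e+00 1.0000e-03 7.0000e-04 2.4800e-02]
```

Carton in place. Next the tin.

>>> step_arm:
  deltas:
    - [[45, 0, 0, 0, 1], [45, 0, 0, 0, 1], [45, 0, 0, 0, 1], [44, -2, 0, 0, 1], [0, 0, 0, 0.05, 1], [0, 0, 20, 0, 1], [0, 0, 30, 0, 1], [0, 0, 25, 0, 1], [0, 0, 20, 0, 1], [0, 0, 12, 0, 1], [0, 0, 8, 0, 1], [0, 0, 0, 0, 1]]

```text
clock: 23.42
position: [0.6205, 0.1398, 0.0628]
tool_rot: [-0.0, 0.724, 0.689, -0.0]
force: [-0.8, 0.4, -0.0]
finger_gap: 0.0855
grip_force: 0.0
```

>>> step_arm:
  deltas:
    - [[4, 0, 4, 0, 1], [0, 0, 2.5, 0, 1], [0, 0, 0, 0, 0.5], [0, 0, 0, 0, 0.3], [0, 0, 0, 0, 0.1], [0, 0, 0, 0, -0.2], [0, 0, 0, 0, -0.5], [0, 0, 0, 0, -0.5], [0, 0, 0, 0, -0.5]]
  force: 45

```text
clock: 24.55
position: [0.621, 0.1441, 0.057]
tool_rot: [0.0, 0.724, 0.69, 0.0]
force: [0.3, -0.1, 6.5]
finger_gap: 0.0508
grip_force: 49.3
```

>>> step_arm:
  deltas:
    - [[0, 0, -3, 0, -0.5], [0, 0, -7, 0, -0.5], [0, 0, -20, 0, -0.5], [0, 0, -30, 0, -0.5], [0, 0, -30, 0, -0.5], [0, 0, -15, 0, -0.5], [0, 0, 0, 0, -0.5]]

```text
clock: 25.42
position: [0.6211, 0.1442, 0.1624]
tool_rot: [0.001, 0.724, 0.69, 0.001]
force: [0.2, 0.5, -1.2]
finger_gap: 0.0514
grip_force: 48.7
```

>>> step_arm:
  deltas:
    - [[0, 0, 0, -0.058, -0.5], [0, 0, 0, -0.058, -0.5], [-20, -9, 0, 0, -0.5], [-45, -21, 0, 0, -0.5], [-45, -21, 0, 0, -0.5], [-45, -21, 0, 0, -0.5], [-45, -21, 0, 0, -0.5], [-45, -21, 0, 0, -0.5], [-45, -21, 0, 0, -0.5], [-45, -21, 0, 0, -0.5], [-40, -18, 0, 0, -0.5], [-20, -10, 0, 0, -0.5]]

```text
clock: 26.92
position: [0.461, -0.2647, 0.1605]
tool_rot: [-0.001, 0.684, 0.729, -0.0]
force: [0.1, 0.6, -1.8]
finger_gap: 0.0512
grip_force: 48.6
```

```bash
python3 - <<'E'
from fit import *
t=capture("top");s=capture("scene"); o=r.get_obs(); p=o["position"]; zb=p[2]-.011
print(p.round(4),o["tool_rot"].round(3),o["force"])
one(s,(p[0],p[1],.07),.052,.11,zb+.036,"tin held scene",((0,1),(1,2),(2,3)))
one(t,(p[0],p[1],.07),.052,.11,zb+.036,"tin held top",((0,1),(2,3)))
one(t,(.618,.157,-.04),.052,.15,.046,"top long")
one(s,(.618,.157,-.04),.052,.15,.046,"sc long",((0,1),(1,2),(2,3)))
overlay("held3",[t,s],[(170,140,420,280),(130,160,400,300)],[((p[0],p[1],.068,.052,.11,zb,zb+.036),(0,255,0)),((.618,.157,-.03,.052,.15,0,.046),(255,0,0))],[],k=1.53)
E
```

```text
[ 0.4612 -0.2647  0.1606] [-0.001  0.685  0.729 -0.001] [-0.39679101  0.65483309 -1.32251169]
tin held scene [ 2.703959e+02  4.644000e-01 -2.627000e-01  2.940000e-02] [3.9335e+00 1.0000e-03 0.0000e+00 3.2900e-02]
tin held top [ 2.052609e+02  4.554000e-01 -2.587000e-01  1.690000e-02] [1.3619 0.0016 0.     0.0195]
top long [ 2.750432e+02  6.170000e-01  1.570000e-01 -5.250000e-02] [4.4013e+00 4.1000e-03 0.0000e+00 1.2500e-02]
sc long [ 3.216256e+02  6.210000e-01  1.570000e-01 -5.250000e-02] [5.9789e+00 1.0000e-03 0.0000e+00 2.8000e-02]
```

View pics/held3.png

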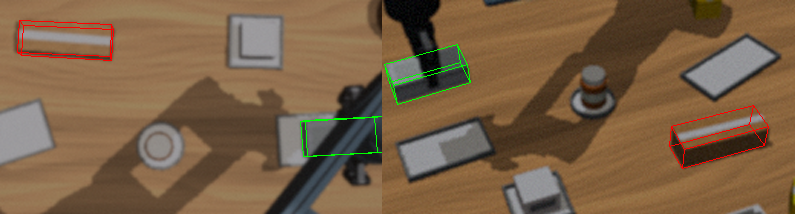

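The tin is held level over the middle tray (scene (428,75)). The carton sits within the square tray rim and the long carton is unmoved. Lower the tin.

>>> step_arm:
  deltas:
    - [[-2, 2, 10, 0, -0.5], [0, 0, 30, 0, -0.5], [0, 0, 30, 0, -0.5], [0, 0, 25, 0, -0.5], [0, 0, 18, 0, -0.5], [0, 0, 12, 0, -0.5], [0, 0, 8, 0, -0.5], [0, 0, 5, 0, -0.5], [0, 0, 3, 0, -0.5], [0, 0, 2, 0, -0.5], [0, 0, 0, 0, -0.5]]

```text
clock: 28.4
position: [0.4657, -0.2643, 0.0187]
tool_rot: [0.0, 0.683, 0.73, -0.0]
force: [0.6, -1.1, -1.7]
finger_gap: 0.0508
grip_force: 48.6
```

>>> step_arm:
  deltas:
    - [[0, 0, 0.7, 0, -0.5], [0, 0, 0.5, 0, -0.5], [0, 0, 0, 0, -0.5]]

```text
clock: 28.78
position: [0.4656, -0.2642, 0.0173]
tool_rot: [0.0, 0.683, 0.73, -0.0]
force: [0.3, -0.0, -1.5]
finger_gap: 0.0511
grip_force: 48.6
```

>>> step_arm:
  deltas:
    - [[0, -1, 0.7, 0, -0.5], [0, 0, 0.7, 0, -0.5], [0, 0, 0.7, 0, -0.5], [0, 0, 0, 0, -0.5]]

```text
clock: 29.28
position: [0.4645, -0.2642, 0.0151]
tool_rot: [-0.0, 0.683, 0.73, -0.0]
force: [-0.0, 0.1, -1.0]
finger_gap: 0.0515
grip_force: 48.6
```

>>> step_arm:
  deltas:
    - [[0, 0, 0.5, 0, -0.5], [0, 0, 0.4, 0, -0.5], [0, 0, 0, 0, -0.5]]

```text
clock: 29.65
position: [0.4646, -0.2642, 0.015]
tool_rot: [0.0, 0.683, 0.73, -0.0]
force: [-2.5, 1.6, 5.3]
finger_gap: 0.0511
grip_force: 49.5
```

>>> step_arm:
  deltas:
    - [[0, 0, -0.2, 0, 0], [0, 0, 0, 0, 0.4], [0, 0, 0, 0, 1], [0, 0, 0, 0, 1], [0, 0, 0, 0, 1], [0, 0, -20, 0, 1], [0, 0, -30, 0, 1], [0, 0, -40, 0, 1], [0, 0, -40, 0, 1], [45, 15, -10, 0, 1], [45, 20, 0, 0, 1], [0, 0, 0, 0, 1]]

```text
clock: 31.15
position: [0.494, -0.1692, 0.1547]
tool_rot: [-0.0, 0.682, 0.732, 0.0]
force: [-0.0, -1.2, -0.7]
finger_gap: 0.0855
grip_force: 0.0
```

```bash
python3 - <<'E'
from fit import *
t=capture("top");s=capture("scene"); o=r.get_obs(); print(o["position"],o["tool_rot"])
for n,c in(("top",t),("scene",s)):
  one(c,(.464,-.264,.07),.052,.11,.04,n+" tin placed",((0,1),(1,2),(2,3)))
  for l in("tin",): print(n,l,[(np.round(d["rect"],1).tolist(),round(d["p"],2)) for d in spotter.look_for(l,c)[:2]])
E
```

```text
[ 0.49353717 -0.17179713  0.15450938] [ 1.10049576e-04  6.82398549e-01  7.30980279e-01 -2.00683106e-04]
top tin placed [172.2155   0.4545  -0.276    0.1825] [6.1947e+00 2.2000e-03 0.0000e+00 5.1500e-02]
top tin [([361.0, 226.9, 21.5, 14.5], 0.52)]
scene tin placed [ 4.366287e+02  4.663000e-01 -2.608000e-01  7.940000e-02] [4.5217e+00 7.0000e-04 1.0000e-03 2.4800e-02]
scene tin [([143.7, 238.3, 52.8, 31.9], 0.56)]
```

>>> step_arm:
  deltas:
    - [[0, 0, 0, 0.055, 1], [0, 0, 0, 0.054, 1], [21, 7, 0, 0, 1], [42, 14, 0, 0, 1], [42, 14, 0, 0, 1], [42, 14, 0, 0, 1], [42, 14, 0, 0, 1], [42, 14, 0, 0, 1], [42, 14, 0, 0, 1], [42, 14, 0, 0, 1], [18, 5, 0, 0, 1], [0, 0, 0, 0, 1]]

```text
clock: 32.85
position: [0.6175, 0.1558, 0.1539]
tool_rot: [-0.0, 0.722, 0.692, -0.0]
force: [0.9, 0.0, 0.3]
finger_gap: 0.0856
grip_force: 0.0
```

>>> step_arm:
  deltas:
    - [[0, 0, 20, 0, 1], [0, 0, 30, 0, 1], [0, 0, 30, 0, 1], [0, 0, 20, 0, 1], [0, 0, 15, 0, 1], [0, 0, 10, 0, 1], [0, 0, 0, 0, 1]]

```text
clock: 33.72
position: [0.6171, 0.1554, 0.0291]
tool_rot: [-0.0, 0.722, 0.692, -0.0]
force: [-0.4, -0.2, -0.6]
finger_gap: 0.0855
grip_force: 0.0
```

>>> step_arm:
  deltas:
    - [[1.5, 0, 7, 0, 1], [0, 0, 4, 0, 1], [0, 0, 0, 0, 0.5], [0, 0, 0, 0, 0.3], [0, 0, 0, 0, 0.1], [0, 0, 0, 0, -0.2], [0, 0, 0, 0, -0.5], [0, 0, 0, 0, -0.5], [0, 0, 0, 0, -0.5]]

```text
clock: 34.85
position: [0.6186, 0.1576, 0.0195]
tool_rot: [0.001, 0.722, 0.692, 0.001]
force: [1.7, -0.2, 5.3]
finger_gap: 0.0508
grip_force: 49.5
```

>>> step_arm:
  deltas:
    - [[0, 0, -3, 0, -0.5], [0, 0, -7, 0, -0.5], [0, 0, -20, 0, -0.5], [0, 0, -30, 0, -0.5], [0, 0, -30, 0, -0.5], [0, 0, -10, 0, -0.5], [0, 0, 0, 0, -0.5]]

```text
clock: 35.72
position: [0.6173, 0.1575, 0.1185]
tool_rot: [0.0, 0.722, 0.692, 0.0]
force: [-0.1, 0.9, -3.8]
finger_gap: 0.0513
grip_force: 48.6
```

>>> step_arm:
  deltas:
    - [[0, 0, 0, -0.124, -0.5], [0, 0, 0, -0.124, -0.5], [0, 0, 0, -0.124, -0.5], [0, 0, 0, 0, -0.5], [20, -15, 0, 0, -0.5], [35, -26, 0, 0, -0.5], [35, -26, 0, 0, -0.5], [35, -26, 0, 0, -0.5], [25, -18, 0, 0, -0.5], [12, -8, 0, 0, -0.5], [0, 0, 0, 0, -0.5]]

```text
clock: 37.1
position: [0.4521, 0.2724, 0.1183]
tool_rot: [0.0, 0.581, 0.814, -0.0]
force: [1.2, -0.4, -3.8]
finger_gap: 0.0513
grip_force: 48.5
```

```bash
python3 - <<'E'
from fit import *
t=capture("top");s=capture("scene"); o=r.get_obs(); p=o["position"]; zb=p[2]-.0195
print(p.round(4),o["tool_rot"].round(3),o["force"])
one(s,(p[0],p[1],.33),.052,.15,zb+.046,"held scene",((0,1),(1,2),(2,3)))
one(t,(p[0],p[1],.33),.052,.15,zb+.046,"held top",((0,1),(2,3)))
overlay("held4",[t,s],[(110,180,240,280),(300,130,430,230)],[((p[0],p[1],.33,.052,.15,zb,zb+.046),(0,255,0))],[],k=3)
E
```

```text
[0.4535 0.2718 0.1185] [0.    0.582 0.813 0.   ] [ 0.69469994 -0.95764683 -2.6614456 ]
held scene [245.5699   0.4552   0.2718   0.305 ] [2.5944e+00 1.6000e-03 0.0000e+00 3.0600e-02]
held top [193.7248   0.4492   0.2633   0.33  ] [2.0347e+00 2.3000e-03 9.0000e-04 3.0600e-02]
```

View pics/held4.png

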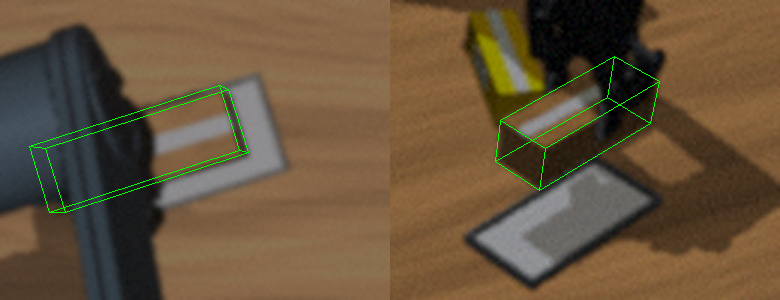

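The long carton is held level, aligned with the long tray (top wireframe (140,150) matches). Lower it.

>>> step_arm:
  deltas:
    - [[0, 0, 10, 0, -0.5], [0, 0, 22, 0, -0.5], [0, 0, 22, 0, -0.5], [0, 0, 15, 0, -0.5], [0, 0, 10, 0, -0.5], [0, 0, 7, 0, -0.5], [0, 0, 4, 0, -0.5], [0, 0, 2, 0, -0.5], [0, 0, 1, 0, -0.5], [0, 0, 0, 0, -0.5]]

```text
clock: 38.45
position: [0.4525, 0.2723, 0.0258]
tool_rot: [0.0, 0.581, 0.814, 0.0]
force: [-0.2, 0.6, -3.2]
finger_gap: 0.0511
grip_force: 48.5
```

>>> step_arm:
  deltas:
    - [[0, 0, 0.7, 0, -0.5], [0, 0, 0.5, 0, -0.5], [0, 0, 0, 0, -0.5]]

```text
clock: 38.83
position: [0.4523, 0.2722, 0.0243]
tool_rot: [0.0, 0.581, 0.814, -0.0]
force: [0.6, 0.3, -3.2]
finger_gap: 0.0514
grip_force: 48.5
```

>>> step_arm:
  deltas:
    - [[0, 0, 0.6, 0, -0.5], [0, 0, 0.6, 0, -0.5], [0, 0, 0, 0, -0.5]]

```text
clock: 39.2
position: [0.4524, 0.2722, 0.0235]
tool_rot: [0.0, 0.581, 0.814, 0.0]
force: [-2.6, -0.1, 3.6]
finger_gap: 0.0514
grip_force: 49.1
```

>>> step_arm:
  deltas:
    - [[0, 0, 0, 0, 0], [0, 0, 0, 0, 0.4], [0, 0, 0, 0, 1], [0, 0, 0, 0, 1], [0, 0, 0, 0, 1], [0, 0, -20, 0, 1], [0, 0, -30, 0, 1], [0, 0, -40, 0, 1], [0, 0, -40, 0, 1], [0, 0, -40, 0, 1], [0, 0, 0, 0, 1], [0, 0, 0, 0, 1]]

```text
clock: 40.7
position: [0.4518, 0.272, 0.1925]
tool_rot: [-0.0, 0.581, 0.814, -0.0]
force: [0.1, -0.0, -1.1]
finger_gap: 0.0851
grip_force: 0.0
```

```bash
python3 - <<'E'
from fit import *
s=capture("scene"); print(r.get_obs()["position"])
one(s,(.4523,.2721,.33),.052,.15,.05,"long placed",((0,1),(1,2),(2,3)))
save("final",s["frame"][120:330,110:480],2.1)
E
```

```text
[0.45150548 0.27193792 0.19184933]
long placed [3.143461e+02 4.538000e-01 2.716000e-01 3.175000e-01] [3.9267e+00 9.0000e-04 9.0000e-04 2.1700e-02]
```

View pics/final.png

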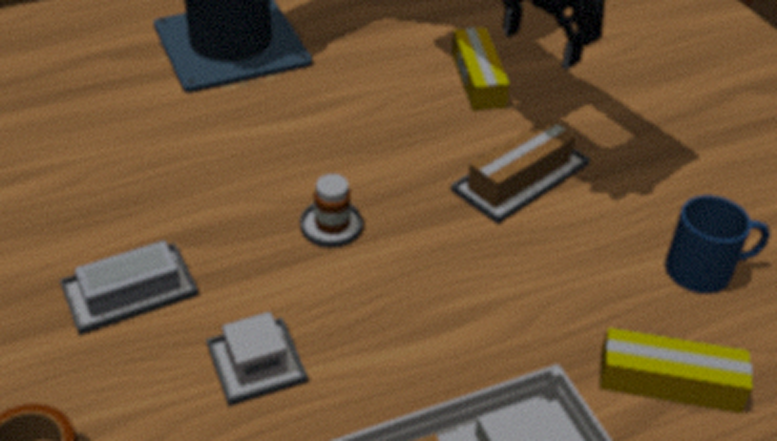

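All four things lie flat inside their rims: jar at (332,205), carton at (255,345), tin at (128,275) and long carton at (522,165). The mug is untouched, and the gripper is clear of everything. Handing in.

```bash
python3 -c "
from station import r
print(r.close_job())"
```

```text
the job is handed in; nothing more can be done
None
```

The job is handed in, with no verdict returned: the last camera picture shows the jar, square carton, tin and long carton each flat in its own tray, the mug unmoved and the gripper clear; the tape roll was only partly in view, but the arm never went near it.

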